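# Vent the sample chamber and take off its cap of unknown thread hand

## Robot

A 6-joint arm with a two-finger parallel gripper is mounted at the origin on the work surface. World frame = base frame: x ahead of the robot, y to its left, z up, the work surface at z = 0. Lengths are in mm, angles in rad, forces in N, time in s.
With the tool pointing down it reaches from about 325 to 1000 mm from the base axis. Payload 5.1 kg.
Tool frame: the origin (TCP) lies midway between the tips of the shut fingers; the grasp point (between the pads) lies 19 mm behind it (ctrl.grasp_offset is the distance from the TCP to the grasp point, in mm); z points along the fingers, y is the direction in which the jaws open and shut (so a half turn about z gives the same grasp; the last joint's range is limited). The gripper opens to 85 mm and grips with 20 to 120 N. Pads are 22 mm wide; open, the fingers measure 114 mm over their backs; the gripper's body (76 mm by 85 mm) begins 54 mm behind the grasp point. The pads swing forward as they close: fully open they stand 13 mm farther back than shut.
Start: joints at [1.248, 0.124, 1.65, -0, 1.367, -0.083], TCP at [154.403, 631.383, 231.322] pointing down, gripper open.
Joint ranges: [-2.61, 2.61], [-1.02, 2.33], [0.03, 2.71], [-1.35, 4.49], [0.32, 2.68], [-2.91, 2.91]. Speed limits (rad/s): [2.57, 2.57, 3.14, 3.14, 3.14, 3.14].

## Interface

Orientations are given as a unit quaternion [w, x, y, z].
In Python, from plant import ctrl, cams, spotter gives the robot as it stands. The module is installed in compiled form; this text tells all that it offers.
- The arm moves only by the tool drive_tool, never from a script. Its argument "series" is a list of rows, each an object of numbers: "fingers": the opening, from 0 (shut) to 1 (fully open); "x", "y", "z": the shift along the tool's x, y, z in m; "roll": the turn about the tool's z in degrees. A call has 1 to 5 rows; each row is the pose to reach, as a shift and turn from the pose commanded when the call began, along the tool's axes at that moment; what a row does not reach only later rows make up. A row lasts 1/8 s, in which the tool goes at most 62.5 mm and 10.7 degrees, less where a joint would pass 70% of its speed; a pose out of reach is approached as far as the arm can. A call with a gripper value outside its range is refused whole. The fingers move at their own pace and stop on an object; "force" is the grip in N (left out, the last holds). Time passes only in rows, so rows that repeat a pose let the fingers close. It gives the time, the measured TCP pose, the force and the opening at its end, in the units of the state.
- ctrl.get_state(): the state, without advancing time (a new reading comes with each control period).
- cams.capture(name): name is "side" or "top"; returns the picture (480x640x3 uint8, red, green, blue); there is no depth.
- cams.calibration(name): a dict with "fovy" (degrees; the focal length in pixels is half the picture's height over the tangent of half this angle, whatever the lens; pixels are square), "cx", "cy" (the principal point, pixels), "T" (4x4, takes a point from camera to world coordinates). Camera axes: x right, y down, z forward; pixel columns grow to the right and rows downward; lengths in mm; the calibration is good to about 2 mm. A picture is of the moment at which its call begins. calibration takes no time and is no camera call.
- ctrl.hand_in(): hands the job in, once; it reports no verdict.
Trained networks look in the newest picture that a camera, given by its name, has taken for a name from the list of things; names that differ only in an ending like _2 or _b are one class to them, and where a whole thing is asked for, a point or a joint stands for the part that bears it (a point fixed in the world has none). Each returns a list of dicts, best first, with "conf" (0 to 1); they miss things now and then, are a little off and sometimes report something else, mostly with a low value. They report only what shows in the picture. A call takes as long as a camera call. They do not tell look-alikes from the thing itself.
- spotter.look_for(target, camera): "pixel" ([row, column] in pixels, amid what is visible of it).
- spotter.tip_of(target, camera): "pixel" ([row, column] in pixels: a listed point, or the origin of a listed thing).
The state is a dict: "time_s": time; "qpos": joint angles; "dq": joint speeds; "effort": joint torques, N m; "tcp_pos": TCP position; "orientation": TCP orientation; "force": force on the tool from outside, world axes, zero at the start; "torque": the same for the moment, N m; "width": opening from 0.0 (shut) to 1.0 (fully open).
Only numpy, scipy, OpenCV 4.12 (cv2) and the standard library are available. Lean on these libraries where they do the work, as an engineer would, in place of code of your own. Each camera call takes 0.05 s, during which the arm holds its last target.

## Task

Vent the sample chamber: swing the vent valve's sprung lever all the way to its stop, hold it there for a moment, and let it spring back. Then unscrew the winged steel cap from the chamber's port - it may have a right-hand or a left-hand quick thread, so try loosening it both ways and do not wrench it against a stop - and lift it straight off; finish while still holding the cap in the gripper, upright and still, about 10 cm above the port. Leave everything else on the table where it stands.

Things in the scene. Friction and masses are not known exactly. Their poses are not given: they have to be found in the camera images.
- vent_lever (a joint): angle of the vent valve's sprung lever, rad: 0 at rest, 0.9 at its far stop; it grows anticlockwise seen from above. The spring returns it; pushing at the knob takes about 1.5 N at rest and 3.5 N at the stop.
- pivot (a point): point on the lever's vertical hinge axis, 60 mm above the table, on top of the vent valve (a black block 80 x 80 mm, 44 mm tall, fixed). Own x axis is the valve's: at rest the arm points along -x turned 0.4 rad clockwise seen from above, at the stop along -x turned 0.5 rad anticlockwise.
- lever_knob (a point): centre of the upright black knob at the lever's end, 95 mm from the hinge axis: a cylinder 18 mm across and 42 mm tall, centre 92 mm and top 113 mm above the table. The flat steel arm, 14 mm wide, 55 to 63 mm above the table, leads from it to the pivot; else only the table is below.
- cap_grip (a point): centre of the upright wing on top of the loose steel cap (about 150 g): 44 mm long along its own x, 14 mm thick along its own y, 34 mm tall. It stands on the flat top of the round skirt, 54 mm across and 26 mm tall; the cap's underside is 43 mm below this point. Seated, this point is 107 mm above the table.
- cap_foot (a point): centre of the cap's underside. Its quick thread's hand cannot be seen. Turned the wrong way it stops dead after 0.07 to 0.22 rad; the other way it runs free, can be lifted straight off from 0.85 rad on, and stops at 0.99 to 1.14 rad. Before that it lifts only 3 mm. Only friction resists the free turn. Over 2.5 N m against a stop harms it.
- port (a point): centre of the seat under the cap's underside, 64 mm above the table, on top of the sample chamber. The port's neck, 23 mm thick, 36 mm over its two side lugs, stands 22 mm above this point inside the cap. Axes: x along the chamber, z up.
- chamber: the sample chamber, fixed: black block with aluminium top, 180 mm along its x, 120 mm along y, 60 mm tall; origin at the centre of its underside. The port is 30 mm to the -x side; a black drive housing, top 88 mm above the table, 90 mm wide, stands 27 to 83 mm to the +x side.
- stub_jar: bystander: clear round jar with black lid, 40 mm across, 60 mm tall, standing between chamber and valve; origin at the centre of its underside
- lens_ring: bystander: flat black ring, 48 mm across, 14 mm high; origin at the centre of its underside
- driver: bystander: small screwdriver lying flat, 150 mm long, black handle; origin at the centre of its underside (of its handle-tip line)
- mount_post: bystander: steel post 13 mm thick and 55 mm tall on a round foot 32 mm across; origin at the centre of its underside
- angle_block: bystander: aluminium angle bracket, 50 x 40 mm foot, 50 mm tall; origin at the centre of its underside
- stub_tray: bystander: grey divided tray, 100 x 70 mm, 22 mm high; origin at the centre of its underside
- objective: bystander: black lens barrel standing on its wide end, 34 mm across, 46 mm tall; origin at the centre of its underside
Mind the look-alikes: they are no part of the job. What is shaped like the part that bears cap_grip but purple is not meant. What is shaped like the chamber but orange is not meant.

How it is judged (in metres and radians):
On the way, in this order (a step that is already met when the one before it is completed fails the run):
1. the vent lever is held at its stop (value of joint vent_lever above 0.82 rad), for 0.2 s.
2. the lever has sprung back, the cap still on the port (value of joint vent_lever below 0.08 rad and z of cap_grip in the frame of port below 0.055 m), for 0.2 s.
3. the cap is off the port, held by the fingers (z of cap_grip in the frame of port above 0.078 m and contact force between the fingers and cap above 2 N), for 0.2 s.
At the end, for the whole second after the job is handed in: The fingers hold the cap (over 2 N) with its underside 60 to 160 mm above the port's seat, within 50 mm of straight above it, tilted less than 0.3 rad, slower than 0.03 m/s and touching nothing of the chamber; the lever is back at rest (under 0.08 rad) (z of cap_grip in the frame of port between 0.103 and 0.203 m and horizontal distance between cap_grip and port below 0.05 m and angle between cap_grip's own z axis and vertical below 0.3 rad and contact force between the fingers and cap above 2 N and contact force between cap and chamber below 0.1 N and linear speed of cap below 0.03 m/s and value of joint vent_lever below 0.08 rad); the arm keeps its last pose, push and grip.
It fails at once if a bystander is moved by more than 30 mm (distance of any of stub_jar, lens_ring, driver, mount_post, angle_block, stub_tray, objective from where it was at the start of the episode above 0.03 m).
It fails at once if the cap is wrenched hard against its stop, in either turning direction (about 3 N m) (contact force between cap and turnstop_a above 200 N or contact force between cap and turnstop_b above 200 N or contact force between cap and chamber above 200 N).
It also fails if it takes over 64 s, if anything falls off the work surface, if the arm or the gripper's body presses on something with over 40 N, if the wrist force passes 120 N, or if a joint passes its speed limit or range.

## Working session

There is one attempt and no reset: what is moved stays moved. The work goes in short steps, Python scripts to look and compute and a tool call to move; the robot and the scene stay as the last step left them, time stands still between calls to the robot, and variables do not carry over. Pictures are saved under pics/ and viewed, and the job is handed in when it is done.

Besides the shell and the picture viewer there is one more tool, called after "Call:" by a JSON object that holds its "method" and its "body", one argument or row to a line. drive_tool: Moves the arm, as the interface text tells. Its arguments: {"type":"object","properties":{"series":{"type":"array","items":{"type":"object","properties":{"fingers":{"type":"number"},"x":{"type":"number"},"y":{"type":"number"},"z":{"type":"number"},"roll":{"type":"number"}}}},"force":{"type":"number"}},"required":["series"]}

```bash
mkdir -p pics; ls; python3 - <<'E'
from plant import ctrl,cams,spotter
import cv2
for n in ("side","top"):
    im=cams.capture(n); cv2.imwrite(f"pics/{n}0.png",im[:,:,::-1])
    c=cams.calibration(n); print(n,c)
    for t in ("cap_grip","pivot","lever_knob","port","chamber","cap_foot","stub_jar"):
        print(t,[(d["pixel"],round(d["conf"],2)) for d in spotter.tip_of(t,n)][:4])
print(ctrl.get_state(), ctrl.grasp_offset)
E
```

```text
pics
side {'fovy': 51.63727850351179, 'cx': 324.7397772429973, 'cy': 237.57760991044955, 'T': array([[ 9.41332616e-01, -1.73529593e-01,  2.89448418e-01,
         3.13348140e+02],
       [-3.37126565e-01, -5.22773466e-01,  7.82977383e-01,
        -6.80756357e+02],
       [ 1.54462061e-02, -8.34622899e-01, -5.50605149e-01,
         6.50445703e+02],
       [ 0.00000000e+00,  0.00000000e+00,  0.00000000e+00,
         1.00000000e+00]])}
cap_grip [([257.0, 310.6], 0.74), ([206.5, 286.6], 0.66)]
pivot [([343.1, 383.3], 0.86)]
lever_knob [([312.7, 331.0], 0.84)]
port [([222.2, 284.8], 0.98), ([200.1, 193.5], 0.64)]
chamber [([243.2, 297.6], 0.95), ([219.0, 206.7], 0.57)]
cap_foot [([273.9, 316.2], 0.98), ([222.2, 288.0], 0.63)]
stub_jar [([304.2, 325.3], 0.89)]
top {'fovy': 42.4713130892865, 'cx': 308.20820782219573, 'cy': 248.88590025650586, 'T': array([[-5.28591472e-03, -9.92922710e-01,  1.18644643e-01,
         4.32075944e+02],
       [-9.99975388e-01,  4.70115253e-03, -5.20801860e-03,
         7.65057090e+01],
       [ 4.61339338e-03, -1.18669252e-01, -9.92923121e-01,
         1.26656424
[... 448 characters left out ...]
.0, 223.0], 0.47)]
{'time_s': 0.8, 'qpos': array([ 1.24839320e+00,  1.23768590e-01,  1.65028428e+00, -2.38783007e-05,
        1.36748869e+00, -8.26357789e-02]), 'dq': array([-0.00049489,  0.00039528, -0.00052928, -0.00129337, -0.00178567,
       -0.00079669]), 'effort': array([-6.42335581e-04, -4.23551309e+01, -3.65733111e+01, -1.57639438e-04,
        5.03791889e-04,  1.49182068e-05]), 'tcp_pos': array([154.41611507, 631.38923826, 231.35186162]), 'orientation': array([1.65926872e-05, 1.19594324e-01, 9.92822843e-01, 2.26723374e-05]), 'force': array([ 0.29390637, -0.18990477,  0.20001494]), 'torque': array([ 0.01012715, -0.06875756, -0.00814603]), 'width': 0.994556151121898} 18.700000000000003
```

View pics/side0.png

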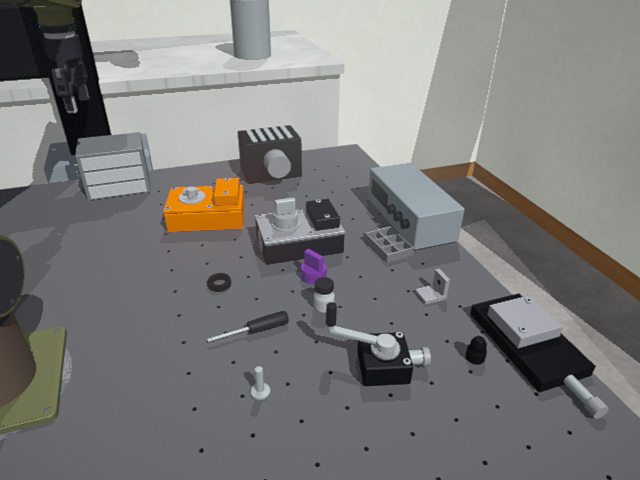

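View pics/top0.png

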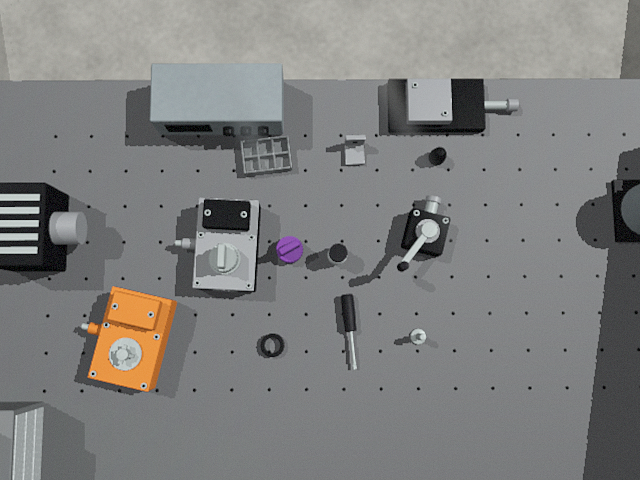

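The real cap is the steel one on the black/aluminium chamber: top about (258,224), side about (207,287). The look-alikes are the purple cap, top (247,290) and side (257,311), and the orange chamber, top (340,135) and side (205,205), which has a bare port. The lever is at pivot top (231,428) and knob top (267,402). I'll check the choice in a close crop.

```bash
cat > h.py <<'E'
import numpy as np,cv2
from plant import ctrl,cams,spotter
def cal(n):
    c=cams.calibration(n); f=240/np.tan(np.radians(c["fovy"]/2)); return c,f
def at_z(n,px,z):
    c,f=cal(n); d=c["T"][:3,:3]@np.array([(px[1]-c["cx"])/f,(px[0]-c["cy"])/f,1]); o=c["T"][:3,3]
    return o+d*(z-o[2])/d[2]
def proj(n,p):
    c,f=cal(n); q=np.linalg.inv(c["T"])@np.append(p,1); return [q[1]/q[2]*f+c["cy"],q[0]/q[2]*f+c["cx"]]
def tri(p1,p2):
    A=[];b=[]
    for n,px in (("side",p1),("top",p2)):
        c,f=cal(n); d=c["T"][:3,:3]@np.array([(px[1]-c["cx"])/f,(px[0]-c["cy"])/f,1]); d/=np.linalg.norm(d)
        M=np.eye(3)-np.outer(d,d); A.append(M); b.append(M@c["T"][:3,3])
    return np.linalg.lstsq(np.vstack(A),np.hstack(b),rcond=None)[0]
E
python3 - <<'E'
from h import *
np.set_printoptions(precision=1,suppress=True)
print("cap tri",tri((206.5,286.6),(258.8,224.3)), at_z("top",(258.8,224.3),107),at_z("side",(206.5,286.6),107))
print("port",at_z("top",(257,225.3),64),at_z("side",(222.2,284.8),64))
print("chamber",at_z("top",(247.9,230.1),0),at_z("side",(243.2,297.6),0))
print("pivot",at_z("top",(230.8,427.8),60),at_z("side",(343.1,383.3),60))
print("knob",tri((312.7,331),(267.1,402.4)),at_z("top",(267.1,402.4),92),at_z("side",(312.7,331),92))
print("jar",at_z("top",(256.7,334.2),0),at_z("side",(304.2,325.3),0))
im=cv2.imread("pics/top0.png")
a=cv2.resize(im[190:300,180:270],None,fx=5,fy=5,interpolation=3)
b=cv2.resize(im[190:300,380:450],None,fx=5,fy=5,interpolation=3)
cv2.imwrite("pics/crop0.png",np.hstack([a,b[:, :350]]))
s=cv2.imread("pics/side0.png")
cv2.imwrite("pics/crop1.png",cv2.resize(s[180:280,240:360],None,fx=6,fy=6,interpolation=3))
E
```

```text
cap tri [555.6 227.4 111.7] [552.6 228.8 107. ] [561.3 234.9 107. ]
port [560.5 232.5  64. ] [557.6 240.6  64. ]
chamber [586.2 231.1   0. ] [587.  241.7   0. ]
pivot [ 611.1 -166.4   60. ] [ 609. -167.   60.]
knob [ 537.1 -108.8   97.2] [ 536.5 -109.4   92. ] [ 540.3 -103.5   92. ]
jar [566.9  16.3   0. ] [575.6  18.5   0. ]
```

View pics/crop0.png

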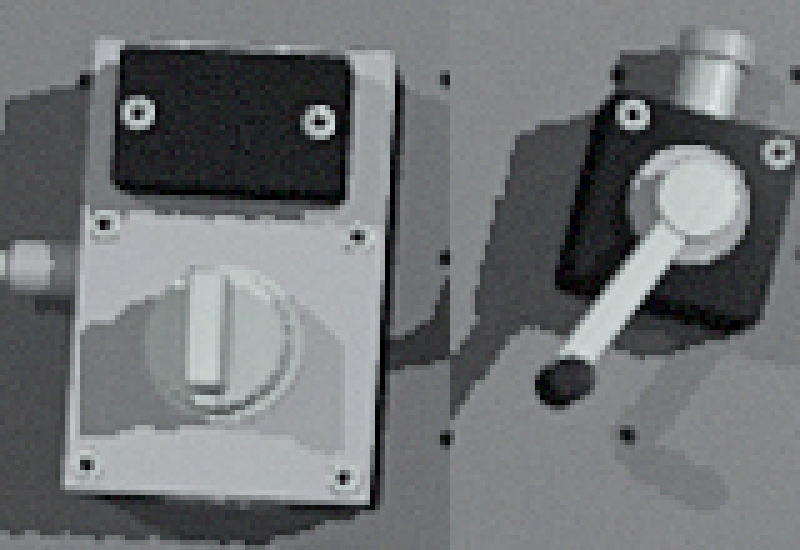

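View pics/crop1.png

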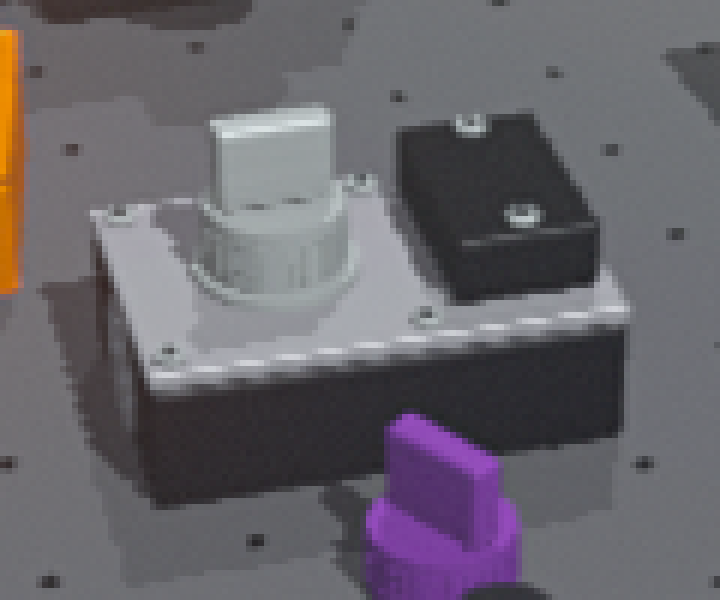

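The crops confirm the choice: a silver wing on a round skirt on the aluminium-topped chamber, with the wing nearly along world x. The purple cap stands loose on the table. Next I'll refine the positions from the edges.

```bash
cat >> h.py <<'E'
def totool(w):
    q=ctrl.get_state()["orientation"]
    from scipy.spatial.transform import Rotation as R
    return R.from_quat([q[1],q[2],q[3],q[0]]).inv().apply(w)
E
python3 - <<'E'
from h import *
np.set_printoptions(precision=1,suppress=True)
t=lambda u,v,z: at_z("top",(190+v/5,180+u/5),z)
W=[t(*p,124) for p in((190,265),(228,267),(222,393),(187,390))]
for w in W: print(w)
c=sum(W)/4; d=(W[0]+W[1]-W[2]-W[3])/2; print("wing",c,np.linalg.norm(d),"yaw",np.arctan2(d[1],d[0]))
s=lambda u,v,z: at_z("side",(180+v/6,240+u/6),z)
S=[s(*p,124) for p in((212,124),(218,112),(328,108),(330,118))]
for w in S: print(w)
print("side wing c",sum(S)/4)
print("skirt foot top", t(222,345,90))
k=at_z("top",(190+382/5,380+(564-450)/5),113); print("knob",k)
p=at_z("top",(230,429.4),70);print("pivot",p,np.linalg.norm((k-p)[:2]),np.arctan2(*(k-p)[1::-1]))
# chamber top corners z=60
C=[t(*p,60) for p in((98,40),(398,52),(370,508),(65,488))]
for w in C: print(w)
c=sum(C)/4; print("ch centre",c)
k=np.array([537,-108.,0]);print("to tool", totool(np.array([537,-109,0])-ctrl.get_state()["tcp_pos"]))
E
```

```text
[580.4 238.6 124. ]
[579.6 224.4 124. ]
[532.5 226.2 124. ]
[533.7 239.2 124. ]
wing [556.6 232.1 124. ] 46.951312439232325 yaw -0.02423555621901382
[537.5 238.3 124. ]
[541.8 246.2 124. ]
[580.6 236.7 124. ]
[579.2 229.3 124. ]
side wing c [559.8 237.6 124. ]
skirt foot top [553.9 230.8  90. ]
knob [ 536.  -106.8  113. ]
pivot [ 611.2 -167.5   70. ] 96.65678368455607 2.4627253281593093
[679.  285.3  60. ]
[673.7 166.2  60. ]
[492.8 176.4  60. ]
[501.2 295.4  60. ]
ch centre [586.7 230.8  60. ]
to tool [-547.5 -628.4  231.3]
```

Call:
{"method": "drive_tool", "body": {
  "series": [
    {"fingers": 0,"x": -0.042,"y": -0.044},
    {"fingers": 0,"x": -0.084,"y": -0.088},
    {"fingers": 0,"x": -0.126,"y": -0.132},
    {"fingers": 0,"x": -0.168,"y": -0.176},
    {"fingers": 0,"x": -0.21,"y": -0.22}
  ]
}}

```text
invalid input at $.series[0]: expected keys fingers, x, y, z, roll
```

Call:
{"method": "drive_tool", "body": {
  "series": [
    {"fingers": 0,"x": -0.042,"y": -0.044},
    {"fingers": 0,"x": -0.084,"y": -0.088},
    {"fingers": 0,"x": -0.126,"y": -0.132},
    {"fingers": 0,"x": -0.168,"y": -0.176},
    {"fingers": 0,"x": -0.21,"y": -0.22}
  ]
}}

```text
invalid input at $.series[0]: expected keys fingers, x, y, z, roll
```

Call:
{"method": "drive_tool", "body": {
  "series": [
    {"fingers": 0,"x": -0.042,"y": -0.044},
    {"fingers": 0,"x": -0.084,"y": -0.088},
    {"fingers": 0,"x": -0.127,"y": -0.137},
    {"fingers": 0,"x": -0.127,"y": -0.137},
    {"fingers": 0,"x": -0.127,"y": -0.137}
  ]
}}

```text
invalid input at $.series[0]: expected keys fingers, x, y, z, roll
```

All keys are needed in each row.

Call:
{"method": "drive_tool", "body": {
  "series": [
    {"fingers": 0,"x": -0.042,"y": -0.044,"z": 0,"roll": 0},
    {"fingers": 0,"x": -0.084,"y": -0.088,"z": 0,"roll": 0},
    {"fingers": 0,"x": -0.126,"y": -0.132,"z": 0,"roll": 0},
    {"fingers": 0,"x": -0.168,"y": -0.176,"z": 0,"roll": 0},
    {"fingers": 0,"x": -0.21,"y": -0.22,"z": 0,"roll": 0}
  ],
  "force": 60
}}

```text
time_s: 1.42
tcp_pos: [306.8, 366.2, 231.6]
orientation: [0.0, 0.119, 0.993, 0.0]
force: [0.9, 0.5, -0.2]
width: 0.004
```

Call:
{"method": "drive_tool", "body": {
  "series": [
    {"fingers": 0,"x": -0.042,"y": -0.044,"z": 0,"roll": 0},
    {"fingers": 0,"x": -0.084,"y": -0.088,"z": 0,"roll": 0},
    {"fingers": 0,"x": -0.126,"y": -0.132,"z": 0,"roll": 0},
    {"fingers": 0,"x": -0.168,"y": -0.176,"z": 0,"roll": 0},
    {"fingers": 0,"x": -0.21,"y": -0.22,"z": 0,"roll": 0}
  ]
}}

```text
time_s: 2.05
tcp_pos: [458.7, 102.3, 231.8]
orientation: [0.001, 0.12, 0.993, 0.0]
force: [0.5, 1.2, 0.1]
width: -0.0
```

Call:
{"method": "drive_tool", "body": {
  "series": [
    {"fingers": 0,"x": -0.042,"y": -0.044,"z": 0,"roll": 0},
    {"fingers": 0,"x": -0.084,"y": -0.088,"z": 0.02,"roll": 0},
    {"fingers": 0,"x": -0.127,"y": -0.137,"z": 0.06,"roll": 0},
    {"fingers": 0,"x": -0.127,"y": -0.137,"z": 0.1,"roll": 0},
    {"fingers": 0,"x": -0.127,"y": -0.137,"z": 0.1,"roll": 0}
  ]
}}

```text
time_s: 2.68
tcp_pos: [545.7, -59.4, 126.8]
orientation: [-0.005, 0.121, 0.993, 0.0]
force: [-0.0, -0.0, 0.2]
width: -0.002
```

```bash
python3 - <<'E'
from h import *
a=cams.capture("side");b=cams.capture("top")
print(ctrl.get_state()["tcp_pos"],proj("top",ctrl.get_state()["tcp_pos"]))
cv2.imwrite("pics/c2.png",np.hstack([cv2.resize(a[240:400,260:440],(450,400)),cv2.resize(b[180:300,340:475],(450,400))])[:,:,::-1][:,:,:].copy()[:, :800])
E
```

```text
[548.79131317 -58.71943757 131.97243477] [np.float64(258.69106024262254), np.float64(378.22871673549685)]
```

View pics/c2.png

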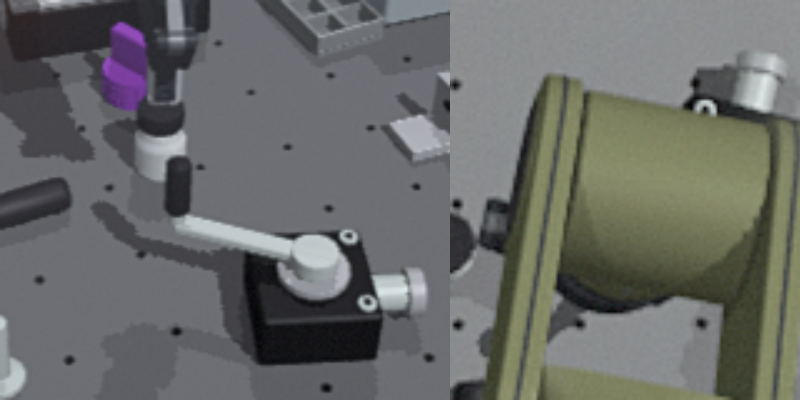

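The side crop shows the shut fingers behind the knob on its +y side, with the lever at rest. The arm hides the top view. Now I'll go down to z≈78 and push.

Call:
{"method": "drive_tool", "body": {
  "series": [
    {"fingers": 0,"x": 0,"y": 0,"z": 0.03,"roll": 0},
    {"fingers": 0,"x": 0,"y": 0,"z": 0.054,"roll": 0},
    {"fingers": 0,"x": 0,"y": -0.015,"z": 0.054,"roll": 0},
    {"fingers": 0,"x": 0,"y": -0.025,"z": 0.054,"roll": 0},
    {"fingers": 0,"x": 0,"y": -0.03,"z": 0.054,"roll": 0}
  ]
}}

```text
time_s: 3.4
tcp_pos: [542.7, -88.9, 79.7]
orientation: [0.002, 0.12, 0.993, 0.0]
force: [-1.0, 2.7, 2.0]
width: 0.001
```

```bash
python3 - <<'E'
from h import *
a=cams.capture("side")
s=ctrl.get_state();print(s["tcp_pos"],s["force"])
cv2.imwrite("pics/c3.png",cv2.resize(a[240:400,260:440],(720,600),interpolation=3)[:,:,::-1])
E
```

```text
[542.47875621 -89.10771469  79.30448725] [-0.19682975  1.19221282  1.06734654]
```

View pics/c3.png

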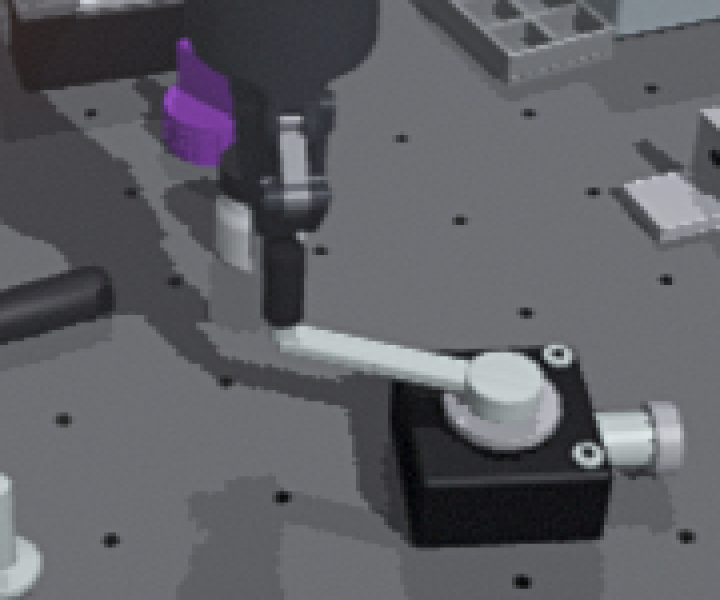

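Call:
{"method": "drive_tool", "body": {
  "series": [
    {"fingers": 0,"x": 0.003,"y": -0.015,"z": 0,"roll": 0},
    {"fingers": 0,"x": 0.006,"y": -0.03,"z": 0,"roll": 0},
    {"fingers": 0,"x": 0.007,"y": -0.045,"z": 0,"roll": 0},
    {"fingers": 0,"x": 0.006,"y": -0.06,"z": 0,"roll": 0},
    {"fingers": 0,"x": 0.003,"y": -0.072,"z": 0,"roll": 0}
  ]
}}

```text
time_s: 4.08
tcp_pos: [521.2, -158.4, 77.2]
orientation: [-0.0, 0.12, 0.993, 0.0]
force: [-0.1, 3.5, 2.0]
width: 0.002
```

```bash
python3 - <<'E'
from h import *
a=cams.capture("side")
s=ctrl.get_state();print(s["tcp_pos"],s["force"])
cv2.imwrite("pics/c4.png",cv2.resize(a[240:400,260:440],(720,600),interpolation=3)[:,:,::-1])
E
```

```text
[ 521.49446304 -159.61666192   77.32575657] [-1.89464095  2.31372426 -0.33348747]
```

View pics/c4.png

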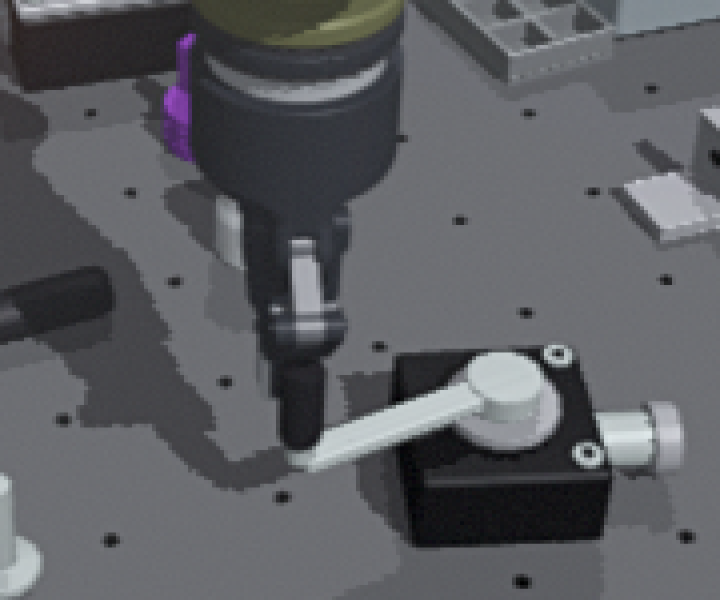

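The lever has swung well over, with the knob at about (351,335). I'll push on in small steps until the force rises.

Call:
{"method": "drive_tool", "body": {
  "series": [
    {"fingers": 0,"x": 0,"y": -0.004,"z": 0,"roll": 0},
    {"fingers": 0,"x": 0,"y": -0.008,"z": 0,"roll": 0},
    {"fingers": 0,"x": -0.001,"y": -0.011,"z": 0,"roll": 0},
    {"fingers": 0,"x": -0.001,"y": -0.011,"z": 0,"roll": 0}
  ]
}}

```text
time_s: 4.62
tcp_pos: [521.3, -167.4, 77.6]
orientation: [0.001, 0.12, 0.993, 0.001]
force: [4.6, 7.1, 0.6]
width: 0.001
```

```bash
python3 - <<'E'
from h import *
a=cams.capture("side")
s=ctrl.get_state();print(s["tcp_pos"],s["force"])
cv2.imwrite("pics/c5.png",cv2.resize(a[240:400,260:440],(720,600),interpolation=3)[:,:,::-1])
c=np.array([611,-167,0])
for t in (.8,.85,.9):
    A=2.463+t; p=c+95*np.array([np.cos(A),np.sin(A),0]); 
    r,cc=proj("side",p+[0,0,71]);print(t,p,(cc-260)*4,(r-240)*3.75)
E
```

```text
[ 521.26312105 -167.39683038   77.55618304] [ 4.56425946  6.95911842 -0.50997168]
0.8 [ 516.69927826 -178.50538482    0.        ] 292.7910268482301 439.02757341323945
0.85 [ 517.39215919 -183.20407782    0.        ] 298.7244205778418 446.7187531903478
0.9 [ 518.31901096 -187.86226907    0.        ] 305.24220775954996 454.26929056250736
```

View pics/c5.png

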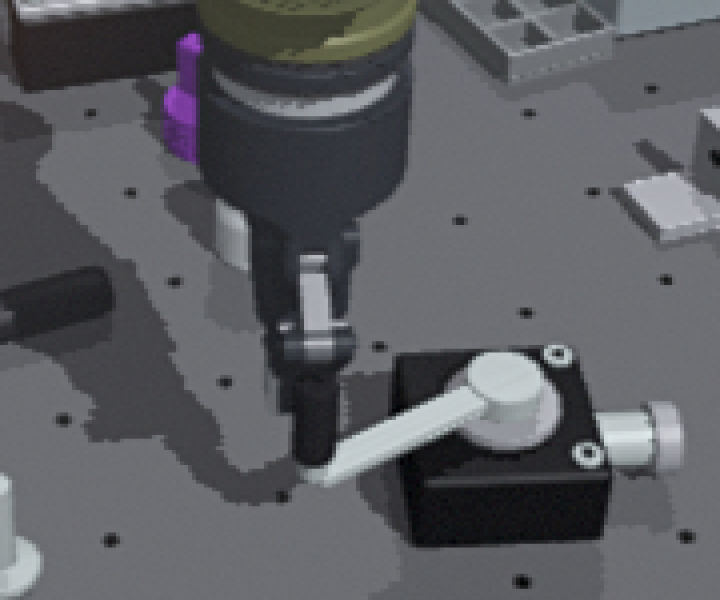

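The force is 8 N, the tip lags its command, and the knob has passed the predicted 0.9 rad position, so the lever is at its stop. I'll hold, then let it come back along its arc.

Call:
{"method": "drive_tool", "body": {
  "series": [
    {"fingers": 0,"x": 0,"y": -0.002,"z": 0,"roll": 0},
    {"fingers": 0,"x": 0,"y": -0.002,"z": 0,"roll": 0},
    {"fingers": 0,"x": 0,"y": -0.002,"z": 0,"roll": 0},
    {"fingers": 0,"x": 0,"y": -0.002,"z": 0,"roll": 0}
  ]
}}

```text
time_s: 5.18
tcp_pos: [521.3, -167.8, 77.6]
orientation: [0.002, 0.119, 0.993, 0.002]
force: [6.1, 11.8, 0.7]
width: -0.0
```

Call:
{"method": "drive_tool", "body": {
  "series": [
    {"fingers": 0,"x": 0.003,"y": 0.018,"z": 0,"roll": 0},
    {"fingers": 0,"x": 0.005,"y": 0.038,"z": 0,"roll": 0},
    {"fingers": 0,"x": 0.003,"y": 0.058,"z": 0,"roll": 0},
    {"fingers": 0,"x": -0.002,"y": 0.078,"z": 0,"roll": 0},
    {"fingers": 0,"x": -0.004,"y": 0.098,"z": 0,"roll": 0}
  ]
}}

```text
time_s: 5.8
tcp_pos: [547.4, -74.9, 77.5]
orientation: [0.0, 0.119, 0.993, -0.0]
force: [0.8, -0.7, -0.2]
width: 0.001
```

Call:
{"method": "drive_tool", "body": {
  "series": [
    {"fingers": 0,"x": 0,"y": 0.02,"z": 0,"roll": 0},
    {"fingers": 0,"x": 0,"y": 0.025,"z": -0.03,"roll": 0},
    {"fingers": 0,"x": 0,"y": 0.025,"z": -0.08,"roll": 0},
    {"fingers": 0.5,"x": 0,"y": 0.025,"z": -0.13,"roll": 0},
    {"fingers": 1,"x": 0,"y": 0.025,"z": -0.13,"roll": 0}
  ]
}}

```text
time_s: 6.42
tcp_pos: [555.6, -51.6, 213.3]
orientation: [0.005, 0.119, 0.993, -0.0]
force: [1.2, -0.4, 0.3]
width: 0.414
```

```bash
python3 - <<'E'
from h import *
np.set_printoptions(precision=4,suppress=True)
a=cams.capture("side")
s=ctrl.get_state();print(s["tcp_pos"],s["orientation"],s["force"],s["qpos"])
for w in ((558,233),): print(totool(np.array([*w,s["tcp_pos"][2]])-s["tcp_pos"]))
cv2.imwrite("pics/c6.png",a[:,:,::-1])
E
```

```text
[554.0499 -51.4487 210.1042] [ 0.0026  0.1195  0.9928 -0.0003] [-0.0152  0.0814  0.0782] [-0.189  -0.0717  1.8858 -0.0002  1.3224 -1.5202]
[ 63.6465 277.2646  -0.3177]
```

View pics/c6.png

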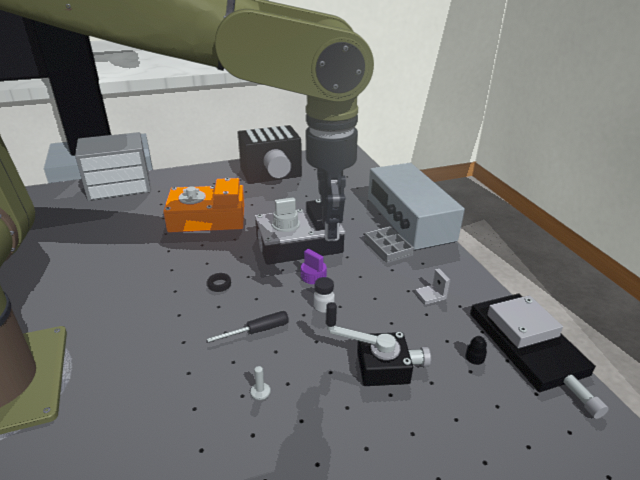

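The lever is back at rest (knob at (313,331), as at the start) and the bystanders have not moved. Next I'll go over the cap and turn the jaws to straddle the wing.

Call:
{"method": "drive_tool", "body": {
  "series": [
    {"fingers": 1,"x": 0.013,"y": 0.056,"z": 0,"roll": -4},
    {"fingers": 1,"x": 0.026,"y": 0.112,"z": 0,"roll": -8},
    {"fingers": 1,"x": 0.039,"y": 0.168,"z": 0,"roll": -12},
    {"fingers": 1,"x": 0.052,"y": 0.224,"z": 0,"roll": -12},
    {"fingers": 1,"x": 0.064,"y": 0.278,"z": 0,"roll": -12}
  ]
}}

```text
time_s: 7.1
tcp_pos: [555.0, 235.4, 204.8]
orientation: [-0.002, 0.015, 1.0, -0.001]
force: [1.2, -0.2, -0.7]
width: 0.998
```

Call:
{"method": "drive_tool", "body": {
  "series": [
    {"fingers": 1,"x": 0,"y": 0,"z": 0.025,"roll": 0},
    {"fingers": 1,"x": 0,"y": 0,"z": 0.05,"roll": 0},
    {"fingers": 1,"x": 0,"y": 0,"z": 0.05,"roll": 0}
  ]
}}

```text
time_s: 7.48
tcp_pos: [553.4, 233.1, 152.4]
orientation: [-0.004, 0.015, 1.0, -0.001]
force: [0.3, 0.4, -0.5]
width: 1.002
```

```bash
python3 - <<'E'
from h import *
np.set_printoptions(precision=4,suppress=True)
a=cams.capture("side");b=cams.capture("top")
s=ctrl.get_state();print(s["tcp_pos"],s["orientation"],s["force"],s["qpos"],s["width"])
for z in (0,15): print(proj("side",s["tcp_pos"]+[0,0,z]),proj("side",s["tcp_pos"]+[0,43,z]),proj("side",s["tcp_pos"]+[0,-43,z]))
cv2.imwrite("pics/c7.png",np.hstack([cv2.resize(a[150:250,240:350],(550,500),interpolation=3),cv2.resize(b[200:300,190:240],(250,500),interpolation=3)])[:,:,::-1])
E
```

```text
[555.8446 233.4586 156.3949] [-0.0009  0.0152  0.9999 -0.0004] [0.9852 0.6387 0.5916] [ 0.3086  0.0802  1.8267 -0.0001  1.2367 -1.2317] 0.9986796285042592
[np.float64(187.1008854451419), np.float64(283.68408055914864)] [np.float64(178.44331120440182), np.float64(278.36324885970174)] [np.float64(196.32756393003854), np.float64(289.3546762708229)]
[np.float64(180.78793056430732), np.float64(283.4705567798474)] [np.float64(172.26053586663994), np.float64(278.115799453238)] [np.float64(189.88042842121146), np.float64(289.18016929839956)]
```

View pics/c7.png

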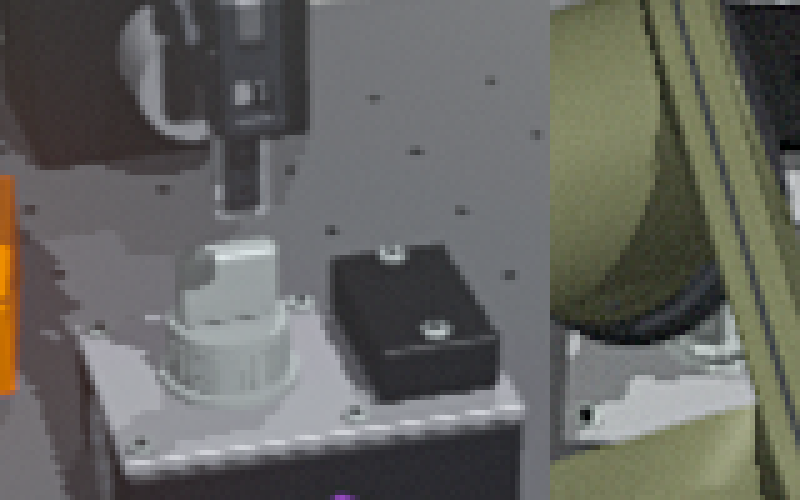

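The near finger tip is at about (192,288) with the wing top at (199,286), so the jaws straddle the wing. The side and top cameras disagree by about 4 mm, so I'll use the contact force to centre.

Call:
{"method": "drive_tool", "body": {
  "series": [
    {"fingers": 1,"x": -0.001,"y": 0.001,"z": 0.02,"roll": 0},
    {"fingers": 1,"x": -0.001,"y": 0.001,"z": 0.04,"roll": 0},
    {"fingers": 1,"x": -0.001,"y": 0.001,"z": 0.06,"roll": 0},
    {"fingers": 1,"x": -0.001,"y": 0.001,"z": 0.06,"roll": 0}
  ]
}}

```text
time_s: 8.07
tcp_pos: [555.5, 233.7, 94.0]
orientation: [-0.003, 0.015, 1.0, -0.001]
force: [-0.7, -0.1, -0.0]
width: 0.998
```

```bash
python3 - <<'E'
from h import *
np.set_printoptions(precision=4,suppress=True)
a=cams.capture("side")
s=ctrl.get_state();print(s["tcp_pos"],s["orientation"],s["force"],s["torque"],s["width"])
cv2.imwrite("pics/c8.png",cv2.resize(a[150:250,240:350],(660,600),interpolation=3)[:,:,::-1])
E
```

```text
[556.5455 234.1095  95.6527] [-0.0014  0.0153  0.9999 -0.0005] [0.3477 0.1499 0.2632] [ 0.0191  0.0012 -0.0134] 1.0025624777292141
```

View pics/c8.png

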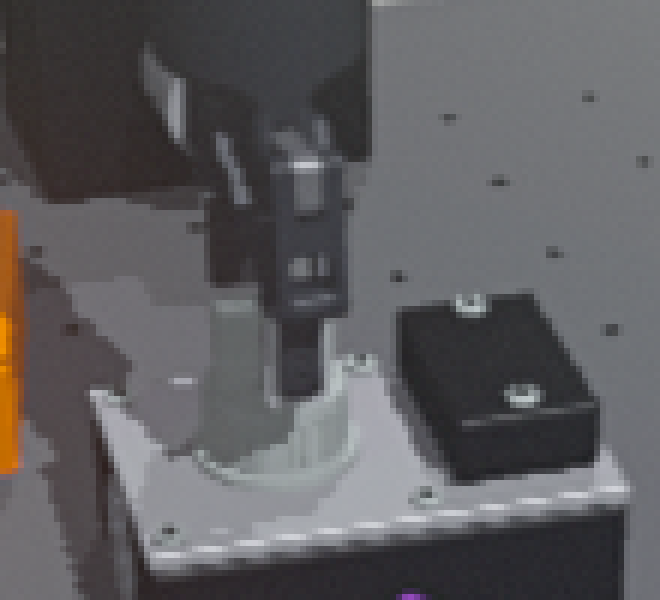

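The jaws straddle the wing without touching it. I'll close them gently.

Call:
{"method": "drive_tool", "body": {
  "series": [
    {"fingers": 0,"x": 0,"y": 0,"z": 0,"roll": 0},
    {"fingers": 0,"x": 0,"y": 0,"z": 0,"roll": 0},
    {"fingers": 0,"x": 0,"y": 0,"z": 0,"roll": 0},
    {"fingers": 0,"x": 0,"y": 0,"z": 0,"roll": 0}
  ],
  "force": 30
}}

```text
time_s: 8.62
tcp_pos: [557.7, 234.4, 97.7]
orientation: [0.0, 0.015, 1.0, -0.0]
force: [1.4, -2.2, 0.2]
width: 0.152
```

```bash
cat > st.py <<'E'
from h import *
np.set_printoptions(precision=4,suppress=True)
s=ctrl.get_state();q=s["orientation"]
print(s["time_s"],s["tcp_pos"],"yaw_y",2*np.arctan2(q[1],q[2]),q,"F",s["force"],"T",s["torque"],s["width"],s["qpos"][5])
E
python3 st.py
```

```text
8.625 [557.6621 234.4119  97.7433] yaw_y 0.03025421796647464 [ 0.0003  0.0151  0.9999 -0.0001] F [ 1.3678 -2.1952  0.2174] T [-0.2311 -0.2803 -0.007 ] 0.15214247621629853 -1.2309644887080777
```

The grip is well centred: Fy is only -2 N and the opening 13 mm. I'll firm up the grip and probe anticlockwise (negative roll) in small steps.

Call:
{"method": "drive_tool", "body": {
  "series": [
    {"fingers": 0,"x": 0,"y": -0.0005,"z": 0,"roll": 0},
    {"fingers": 0,"x": 0,"y": -0.0005,"z": 0,"roll": -1.5},
    {"fingers": 0,"x": 0,"y": -0.0005,"z": 0,"roll": -3},
    {"fingers": 0,"x": 0,"y": -0.0005,"z": 0,"roll": -3}
  ],
  "force": 60
}}

```text
time_s: 9.12
tcp_pos: [557.8, 234.1, 97.8]
orientation: [0.0, -0.011, 1.0, 0.0]
force: [0.7, 1.1, 3.0]
width: 0.152
```

```bash
python3 st.py
```

```text
9.125 [557.7697 234.1005  97.7825] yaw_y -0.021824566550241214 [ 0.0004 -0.0109  0.9999  0.0002] F [0.7105 1.0794 2.9999] T [ 0.1081 -0.0886 -0.2998] 0.15172071895588937 -1.2841608829139404
```

Call:
{"method": "drive_tool", "body": {
  "series": [
    {"fingers": 0,"x": 0,"y": 0,"z": 0,"roll": -1},
    {"fingers": 0,"x": 0,"y": 0,"z": 0,"roll": -2},
    {"fingers": 0,"x": 0,"y": 0,"z": 0,"roll": -2}
  ]
}}

```text
time_s: 9.5
tcp_pos: [557.7, 234.1, 97.7]
orientation: [0.0, -0.028, 1.0, 0.0]
force: [1.0, -0.2, 4.1]
width: 0.15
```

```bash
python3 st.py
```

```text
9.5 [557.7474 234.0805  97.7438] yaw_y -0.05642974784306763 [ 0.0004 -0.0282  0.9996  0.0002] F [ 0.9884 -0.2161  4.1211] T [ 0.1507 -0.1418 -0.7084] 0.15019156874264955 -1.3188008882380984
```

Call:
{"method": "drive_tool", "body": {
  "series": [
    {"fingers": 0,"x": 0,"y": 0,"z": 0,"roll": -1},
    {"fingers": 0,"x": 0,"y": 0,"z": 0,"roll": -2},
    {"fingers": 0,"x": 0,"y": 0,"z": 0,"roll": -2}
  ]
}}

```text
time_s: 9.88
tcp_pos: [557.7, 234.1, 97.8]
orientation: [0.0, -0.045, 0.999, 0.0]
force: [0.6, -0.5, 5.1]
width: 0.15
```

```bash
python3 st.py
```

```text
9.875 [557.7256 234.0803  97.7688] yaw_y -0.09075299988173814 [ 0.0003 -0.0454  0.999   0.0003] F [ 0.5591 -0.5141  5.093 ] T [-0.0022 -0.0938 -1.2099] 0.15039767130559953 -1.353320742989484
```

The torque grows linearly (0.3, 0.7, 1.2 N m), which looks like a stop. I'll go back and try the other way.

Call:
{"method": "drive_tool", "body": {
  "series": [
    {"fingers": 0,"x": 0,"y": 0,"z": 0,"roll": 2},
    {"fingers": 0,"x": 0,"y": 0,"z": 0,"roll": 5},
    {"fingers": 0,"x": 0,"y": 0,"z": 0,"roll": 7},
    {"fingers": 0,"x": 0,"y": 0,"z": 0,"roll": 7}
  ]
}}

```text
time_s: 10.38
tcp_pos: [557.6, 234.1, 97.8]
orientation: [0.0, 0.014, 1.0, -0.0]
force: [0.2, 0.1, 4.8]
width: 0.151
```

```bash
python3 st.py
```

```text
10.375 [557.6433 234.1211  97.7737] yaw_y 0.027644096487101352 [ 0.0004  0.0138  0.9999 -0.0001] F [0.2083 0.109  4.7639] T [ 0.1611 -0.0745 -0.0057] 0.15129339930901062 -1.2339488237168885
```

Call:
{"method": "drive_tool", "body": {
  "series": [
    {"fingers": 0,"x": 0,"y": 0,"z": 0,"roll": 1.5},
    {"fingers": 0,"x": 0,"y": 0,"z": 0,"roll": 3},
    {"fingers": 0,"x": 0,"y": 0,"z": 0,"roll": 3}
  ]
}}

```text
time_s: 10.75
tcp_pos: [557.4, 234.2, 97.8]
orientation: [0.0, 0.04, 0.999, -0.0]
force: [-0.4, 1.1, 6.6]
width: 0.154
```

```bash
python3 st.py
```

```text
10.75 [557.36   234.2465  97.7556] yaw_y 0.07986513732977712 [ 0.      0.0399  0.9992 -0.0001] F [-0.4021  1.0767  6.612 ] T [ 0.2847  0.1256 -0.0281] 0.15370058985689666 -1.1817161037214008
```

It turns freely clockwise, so the thread is left-hand. I'll carry on in steps, watching torque and force.

Call:
{"method": "drive_tool", "body": {
  "series": [
    {"fingers": 0,"x": 0,"y": 0,"z": 0,"roll": 3},
    {"fingers": 0,"x": 0,"y": 0,"z": 0,"roll": 6},
    {"fingers": 0,"x": 0,"y": 0,"z": 0,"roll": 9},
    {"fingers": 0,"x": 0,"y": 0,"z": 0,"roll": 12},
    {"fingers": 0,"x": 0,"y": 0,"z": 0,"roll": 12}
  ]
}}

```text
time_s: 11.38
tcp_pos: [557.4, 234.5, 97.8]
orientation: [0.0, 0.144, 0.99, 0.0]
force: [-1.0, 1.4, 5.7]
width: 0.151
```

```bash
python3 st.py
```

```text
11.375 [557.3567 234.4834  97.7518] yaw_y 0.289417961713174 [0.0001 0.1442 0.9895 0.0002] F [-1.0046  1.4251  5.7468] T [0.3514 0.0583 0.0273] 0.15081352813988316 -0.9720985904910181
```

Call:
{"method": "drive_tool", "body": {
  "series": [
    {"fingers": 0,"x": 0,"y": 0,"z": 0,"roll": 3},
    {"fingers": 0,"x": 0,"y": 0,"z": 0,"roll": 6},
    {"fingers": 0,"x": 0,"y": 0,"z": 0,"roll": 9},
    {"fingers": 0,"x": 0,"y": 0,"z": 0,"roll": 12},
    {"fingers": 0,"x": 0,"y": 0,"z": 0,"roll": 12}
  ]
}}

```text
time_s: 12.0
tcp_pos: [557.4, 234.5, 97.8]
orientation: [0.0, 0.247, 0.969, 0.0]
force: [0.2, 0.5, 5.5]
width: 0.154
```

```bash
python3 - <<'E'
from h import *
exec(open("st.py").read())
a=cams.capture("side")
cv2.imwrite("pics/c9.png",cv2.resize(a[150:250,240:350],(660,600),interpolation=3)[:,:,::-1])
E
```

```text
12.0 [557.4473 234.4962  97.7525] yaw_y 0.49882480327709094 [0.0002 0.2468 0.9691 0.0002] F [0.1783 0.531  5.4985] T [ 0.327  -0.0249 -0.0308] 0.1542794222578177 -0.7626799638161118
```

View pics/c9.png

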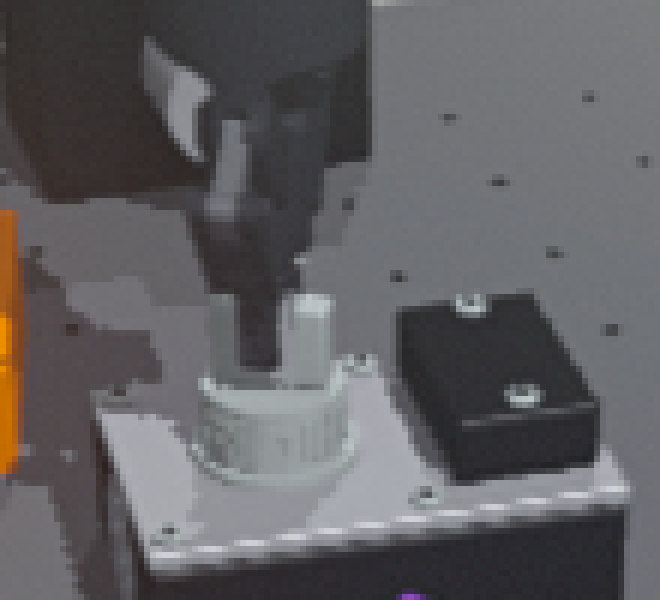

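```bash
python3 - <<'E'
from h import *
for yaw in (-.03,-.5):
  for s in (-22,22):
    r,c=proj("side",np.array([557.5+s*np.cos(yaw),234.5+s*np.sin(yaw),124])); print(yaw,s,(c-240)*6,(r-150)*6)
E
```

```text
-0.03 -22 208.99555073995418 308.8086044304069
-0.03 22 327.2275861561717 292.0708193827475
-0.5 -22 209.13214195649448 294.987362895681
-0.5 22 328.0276364655871 305.8280564385386
```

The wing ends match a cap yaw of -0.5 rad, so the cap is turning with the gripper. I'll continue.

Call:
{"method": "drive_tool", "body": {
  "series": [
    {"fingers": 0,"x": 0,"y": 0,"z": 0,"roll": 4},
    {"fingers": 0,"x": 0,"y": 0,"z": 0,"roll": 8},
    {"fingers": 0,"x": 0,"y": 0,"z": 0,"roll": 12},
    {"fingers": 0,"x": 0,"y": 0,"z": 0,"roll": 16},
    {"fingers": 0,"x": 0,"y": 0,"z": 0,"roll": 16}
  ]
}}

```text
time_s: 12.68
tcp_pos: [557.6, 234.5, 97.7]
orientation: [0.0, 0.379, 0.925, 0.0]
force: [-0.8, 0.9, 4.7]
width: 0.15
```

```bash
python3 st.py
```

```text
12.675 [557.5696 234.4553  97.7457] yaw_y 0.7780883147924402 [0.0003 0.3793 0.9253 0.0003] F [-0.7829  0.9198  4.75  ] T [ 0.2822 -0.0806  0.0185] 0.1495783566607897 -0.4833844616034247
```

Call:
{"method": "drive_tool", "body": {
  "series": [
    {"fingers": 0,"x": 0,"y": 0,"z": 0,"roll": 3},
    {"fingers": 0,"x": 0,"y": 0,"z": 0,"roll": 6},
    {"fingers": 0,"x": 0,"y": 0,"z": 0,"roll": 9.5},
    {"fingers": 0,"x": 0,"y": 0,"z": 0,"roll": 9.5}
  ]
}}

```text
time_s: 13.18
tcp_pos: [557.7, 234.4, 97.7]
orientation: [0.0, 0.454, 0.891, 0.0]
force: [0.7, 1.4, 5.2]
width: 0.153
```

```bash
python3 st.py
```

```text
13.175 [557.682  234.3875  97.7328] yaw_y 0.9436188080362619 [0.0004 0.4545 0.8907 0.0003] F [0.6506 1.4226 5.1798] T [ 0.2355 -0.1488 -0.0607] 0.15289698658523673 -0.31796486152765996
```

I've turned it 0.91 rad with no torque. Now a slow lift while watching Fz.

Call:
{"method": "drive_tool", "body": {
  "series": [
    {"fingers": 0,"x": 0,"y": 0,"z": -0.002,"roll": 0},
    {"fingers": 0,"x": 0,"y": 0,"z": -0.004,"roll": 0},
    {"fingers": 0,"x": 0,"y": 0,"z": -0.006,"roll": 0},
    {"fingers": 0,"x": 0,"y": 0,"z": -0.006,"roll": 0}
  ]
}}

```text
time_s: 13.68
tcp_pos: [557.0, 233.7, 103.0]
orientation: [-0.0, 0.456, 0.89, -0.001]
force: [0.7, -0.6, -1.6]
width: 0.151
```

```bash
python3 st.py
```

```text
13.675 [556.9779 233.7191 103.0311] yaw_y 0.9465012832401459 [-0.0005  0.4558  0.8901 -0.0005] F [ 0.744  -0.5676 -1.5755] T [-0.0639 -0.1149  0.0194] 0.15082369917703062 -0.31574497712402144
```

Fz is -1.6 N, which is just the cap's weight, so it is free. I'll lift it to about 10 cm.

Call:
{"method": "drive_tool", "body": {
  "series": [
    {"fingers": 0,"x": 0,"y": 0,"z": -0.006,"roll": 0},
    {"fingers": 0,"x": 0,"y": 0,"z": -0.012,"roll": 0},
    {"fingers": 0,"x": 0,"y": 0,"z": -0.02,"roll": 0},
    {"fingers": 0,"x": 0,"y": 0,"z": -0.03,"roll": 0},
    {"fingers": 0,"x": 0,"y": 0,"z": -0.04,"roll": 0}
  ]
}}

```text
time_s: 14.3
tcp_pos: [557.6, 234.0, 144.3]
orientation: [0.0, 0.456, 0.89, 0.0]
force: [0.2, -0.3, -0.9]
width: 0.148
```

Call:
{"method": "drive_tool", "body": {
  "series": [
    {"fingers": 0,"x": 0,"y": 0,"z": -0.015,"roll": 0},
    {"fingers": 0,"x": 0,"y": 0,"z": -0.03,"roll": 0},
    {"fingers": 0,"x": 0,"y": 0,"z": -0.045,"roll": 0},
    {"fingers": 0,"x": 0,"y": 0,"z": -0.054,"roll": 0},
    {"fingers": 0,"x": 0,"y": 0,"z": -0.054,"roll": 0}
  ]
}}

```text
time_s: 14.92
tcp_pos: [557.9, 234.1, 198.5]
orientation: [0.001, 0.456, 0.89, 0.001]
force: [-0.4, 0.1, -2.0]
width: 0.153
```

Call:
{"method": "drive_tool", "body": {
  "series": [
    {"fingers": 0,"x": 0,"y": 0,"z": 0,"roll": 0},
    {"fingers": 0,"x": 0,"y": 0,"z": 0,"roll": 0},
    {"fingers": 0,"x": 0,"y": 0,"z": 0,"roll": 0},
    {"fingers": 0,"x": 0,"y": 0,"z": 0,"roll": 0},
    {"fingers": 0,"x": 0,"y": 0,"z": 0,"roll": 0}
  ]
}}

```text
time_s: 15.55
tcp_pos: [557.4, 234.0, 197.3]
orientation: [-0.0, 0.456, 0.89, -0.0]
force: [-0.2, 0.1, -1.3]
width: 0.153
```

```bash
python3 - <<'E'
from h import *
exec(open("st.py").read())
a=cams.capture("side")
print([(d["pixel"],d["conf"]) for d in spotter.tip_of("lever_knob","side")])
cv2.imwrite("pics/c10.png",a[:,:,::-1])
E
```

```text
15.55 [557.4166 233.9821 197.2511] yaw_y 0.9466756026866443 [-0.      0.4559  0.8901 -0.    ] F [-0.2316  0.0749 -1.3012] T [ 0.0116  0.0244 -0.0142] 0.15315944821186192 -0.31547896524154906
[([312.7, 330.9], 0.56)]
```

View pics/c10.png

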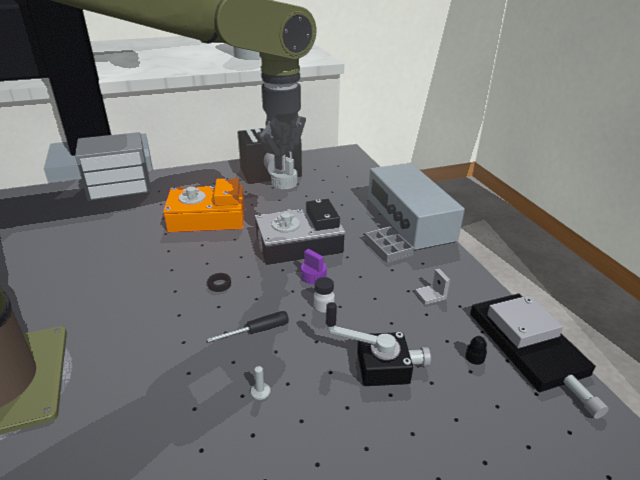

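The cap is held upright at about (178,284), above the bare port at (221,286). The lever is at rest (knob at (313,331)) and the bystanders are in place, so I'm handing in.

```bash
python3 -c "
from plant import ctrl
print(ctrl.hand_in())"
```

```text
the job is handed in; nothing more can be done
None
```

The vent lever was pushed to its stop, held and let spring back, and the cap is off the port, held upright about 10 cm above it. The job was handed in at about 15.6 s, and `hand_in` gives no verdict.

- **Lever:** I pushed the knob with shut fingers until the force rose to 8–13 N with no more travel. I held it there for over 0.5 s, then followed it back. In the last picture the knob is at (313,331), the same as at the start.
- **Cap thread:** Anticlockwise, the torque climbed to 1.2 N m within 0.12 rad, so I took that as the stop and went back. Clockwise it ran free at about 0 N m, so the thread is left-hand. I turned it 0.91 rad and lifted it straight off; during the lift Fz was only about the cap's weight (-1.6 N).
- **Last checks:**
  - The TCP is at (557, 234, 197) mm, 99 mm higher than when it gripped the cap, and the tool points straight down.
  - The wing is held with 60 N set, at an opening of 0.15.
  - The wrist carries about 1.3 N downward.
  - In the last side picture the port is bare and all bystanders look unmoved; I judged that by eye and did not measure it.
- **Disagreement:** The side and top cameras differed by about 4–6 mm on the cap position. The low contact force on gripping (about 2 N) showed the grasp was well centred.

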